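# Change the tape roll on the slanted bench stand

### The job

The tape stand whose peg carries only a bare cardboard core needs its roll changed. Slide the spent core off and drop it in the white scrap tray, then take the fresh small-core roll lying on the bench and slide it down along the slanted peg, against the drag of its spring, until it is fully home against the sprung washer of the stop collar, and let go. Ease it home by feel: never press on the washer with more than 18 N, and do not force the peg. Leave everything else on the bench where it is.

Things in the scene. Friction and masses are not known exactly. Their poses are not given: they have to be found in the camera images.
- peg_tip_a (a point): centre of the free end of the slanted peg that carries the bare core. z axis = the peg's axis, pointing out and up, 50 deg above level, roughly towards the robot; y level; x square to both, up and away from the robot. The peg is a plain aluminium hub 22 mm across and 80 mm long to its root at a flat 34 mm wide post; its last 10 mm taper to a nose 12 mm across.
- spring_a: drag spring of that peg: a steel bow on its underside, from 16 to 44 mm below the tip, about 4 mm proud and giving way inwards. It pushes with about 5 N, so that whatever slides on the peg drags with about 4 to 8 N and stays where it is left.
- stop_range_a (a point): point on the peg's axis 47 mm below the tip, axes as peg_tip_a. The stop collar, a steel ring 31 mm across faced with a black sprung brake washer, is clamped near here, anew each time: the washer's face, where the roll is home, is up to 9 mm above or below this point. It is not measured but felt: the washer yields 12 N per mm for 2 mm, then not at all.
- stand_a: the dark steel stand of that peg, fixed to the bench: base plate 150 by 95 by 10 mm, a flat post, a 48 mm tall tear-off bar at the front edge of the plate; origin under the middle of the plate. The peg tip is 29 mm in front of the origin and 183 mm above the bench.
- empty_core: spent cardboard core: a bare tube, 32 mm outside, 25 mm bore, 24 mm long, about 12 g, held on the peg by the spring (its ends about 12 and 36 mm below the peg tip). Origin = centre of its lower end, z axis = its own axis, up along the peg at the start.
- empty_core_mid (a point): middle of the core on its axis, 12 mm from each end; same axes as the core.
- fresh_roll: fresh roll of tape lying flat on the bench: 56 mm across, 25 mm bore, 24 mm wide, about 60 g. Origin = centre of its underside, z axis = its own axis, up as it lies.
- fresh_roll_mid (a point): middle of the fresh roll on its axis, 12 mm from each face; same axes as the roll.
- scrap_tray: white tray, fixed to the bench, 120 (x) by 160 (y) mm outside, 35 mm tall, walls and floor 5 mm. Origin under its centre.
- stand_b: the like stand beside it, with a half-used roll on its peg; not part of the job. Origin as for stand_a.
- used_roll: half-used tape roll, 46 mm across, 24 mm wide, hanging on the neighbouring stand; not part of the job
- wide_roll: larger tape roll lying flat, 100 mm across with a 76 mm hole, 20 mm wide: far too loose for the peg; not part of the job
- dye_jar: glass jar of dye with a wooden lid, 44 mm across, 62 mm tall, standing; not part of the job
- stain_jar: glass jar with a wooden lid, 42 mm across, 58 mm tall, standing; not part of the job
- brush_cup: white cup, 84 mm across, 85 mm tall, with brushes up to 140 mm, between the stands; not part of the job
- cork_slicker: turned wooden edge slicker, 30 mm across, 70 mm tall, standing; not part of the job
Mind the look-alikes: they are no part of the job. What is shaped like the empty_core but orange or purple is not meant.

How it is judged:
On the way, in this order (a step that is already met when the one before it is completed fails the run):
1. the spent core lies in the scrap tray (x of empty_core_mid in the frame of scrap_tray between -0.05 and 0.05 m and y of empty_core_mid in the frame of scrap_tray between -0.07 and 0.07 m and height (world z) of empty_core_mid below 0.035 m), for 0.2 s.
2. the fresh roll is on the slanted peg, its middle below the tip (x of fresh_roll_mid in the frame of peg_tip_a between -0.0045 and 0.0045 m and y of fresh_roll_mid in the frame of peg_tip_a between -0.0045 and 0.0045 m and angle between the z axis of fresh_roll and the z axis of peg_tip_a, either way round below 0.12 rad and z of fresh_roll_mid in the frame of peg_tip_a below -0.004 m), for 0.1 s.
At the end, for the whole second after the job is handed in: The spent core lies in the scrap tray; the fresh roll hangs on the peg, its axis along the peg's, its lower face home on the brake washer of the stop collar (gap to the unpressed washer under 1.5 mm); both are let go and at rest (all of step 1 and x of fresh_roll_mid in the frame of peg_tip_a between -0.0045 and 0.0045 m and y of fresh_roll_mid in the frame of peg_tip_a between -0.0045 and 0.0045 m and angle between the z axis of fresh_roll and the z axis of peg_tip_a, either way round below 0.12 rad and distance between fresh_roll_mid and collar_a_c0 below 0.0226 m and linear speed of each of fresh_roll, empty_core below 0.02 m/s); the robot touches nothing.
It fails at once if the brake washer is pressed with more than 18 N (contact force between anything else and brake_a_c0 above 18 N).
It fails at once if the stand is forced: all contact forces on it together, the spring's own squeeze of about 10 N included, pass 45 N (contact force between anything else and stand_a above 45 N).
It fails at once if something that is not part of the job is shifted by more than 20 mm (distance of any of used_roll, wide_roll, dye_jar, stain_jar, brush_cup, cork_slicker from where it was at the start of the episode above 0.02 m).
It also fails if it takes over 72 s, if anything falls off the work surface, if the arm or the gripper's body presses on something with over 40 N, if the wrist force passes 120 N, or if a joint passes its speed limit or range.

### The arm

A 6-joint arm with a two-finger parallel gripper is mounted at the origin on the work surface. World frame = base frame: x ahead of the robot, y to its left, z up, the work surface at z = 0. Lengths are in m, angles in rad, forces in N, time in s.
With the tool pointing down it reaches from about 0.325 to 0.75 m from the base axis. Payload 7.6 kg.
Tool frame: the origin (TCP) lies midway between the tips of the shut fingers; the grasp point (between the pads) lies 19 mm behind it (env.grasp_offset is the distance from the TCP to the grasp point, in m); z points along the fingers, y is the line along which they close (so a half turn about z gives the same grasp; the last joint's range is limited). The gripper opens to 85 mm and grips with 20 to 120 N. Pads are 22 mm wide; open, the fingers measure 114 mm over their backs; the gripper's body (76 mm by 85 mm) begins 54 mm behind the grasp point. The pads swing forward as they close: fully open they stand 13 mm farther back than shut.
Start: joints at [1.233, 0.052, 1.401, -0, 1.689, -0.07], TCP at [0.139, 0.506, 0.231] pointing down, gripper open.
Joint ranges: [-2.9, 2.9], [-0.91, 2.17], [0.12, 2.37], [-1.06, 4.2], [0.26, 2.73], [-2.93, 2.93]. Speed limits (rad/s): [2.57, 2.57, 3.01, 3.14, 3.14, 3.14].

### API

Orientations are given as a unit quaternion [w, x, y, z].
In Python, from plant import env gives the robot as it stands. Calls block until the motion is done:
- env.reach(position, orientation): joint-space move of the TCP to a pose.
- env.line_to(position, ori=None, rate=0.15): straight line of the TCP; ori=None keeps the orientation; rate is the mean speed in m/s.
- env.movej(angles): joint-space move.
- env.set_gripper(opening, effort=None): finger opening in m; effort is the grip in N (None keeps the last); returns when the fingers have stopped.
- env.hold(seconds).
- env.inverse_kinematics(position, orientation): joint angles nearest the present ones, or None.
- env.observe(): the state.
- env.get_image(name): name is "side" or "top" or "wrist"; returns the picture (420x560x3 uint8, red, green, blue); there is no depth.
- env.calibration(name): a dict with "fx", "fy", "cx", "cy" (pixels), "dist" ([k1, k2, p1, p2, k3] as OpenCV has them; the pictures are not rectified), "eye" and "rotation" of the camera in the world; the wrist camera has in their place "tool_from_camera" (4x4, takes a point from camera to tool coordinates, whose origin is the TCP and whose axes are the flange's). Camera axes: x right, y up, looking along -z (the intrinsics and any distortion apply to the point x, -y, -z); pixel columns grow to the right and rows downward; lengths in m; the calibration is good to about 2 mm. A picture is of the moment at which its call begins: read the wrist's pose just before it. calibration takes no time and is no camera call.
A pose or a line that the arm cannot do raises env.PlanningError and nothing moves.
- env.finish_job(): hands the job in; it is judged then, once.
Trained networks look in the newest picture that a camera, given by its name, has taken for a name from the list of things; names that differ only in an ending like _2 or _b are one class to them, and where a whole thing is asked for, a point or a joint stands for the part that bears it (a point fixed in the world has none). Each returns a list of dicts, best first, with "confidence" (0 to 1); they miss things now and then, are a little off and sometimes report something else, mostly with a low value. They report only what shows in the picture. A call takes as long as a camera call. They do not tell look-alikes from the thing itself.
- env.find_in(name, camera): "point" ([x, y, z] in m, in the coordinates of the camera as it stood for that picture, good to about 4 mm: the middle of the surface that is visible of it).
- env.trace(name, camera): "mask" (420x560 bool, what is visible of it).
The state is a dict: "t": time; "joint_pos": joint angles; "joint_vel": joint speeds; "effort": joint torques, N m; "eef_pos": TCP position; "tool_rot": TCP orientation; "ft_force": force on the tool from outside, world axes, zero at the start; "torque": the same for the moment, N m; "finger_gap": finger opening in m; "finger_force": force on a finger pad.
Only numpy, scipy, OpenCV 4.12 (cv2) and the standard library are available. Lean on these libraries where they do the work, as an engineer would, in place of code of your own. Each camera call takes 0.05 s, during which the arm holds its last target. There are 200 camera calls.

## Working session

There is one attempt and no reset: what is moved stays moved. The work goes in short steps, each a Python script; the robot and the scene stay as the last script left them, time stands still between calls to the robot, and variables do not carry over. Pictures are saved under pics/ and viewed, at most 10 in all, crops included, and the job is handed in when it is done.

```bash
ls; mkdir -p pics; cat > h.py <<'E'
import numpy as np, cv2
from plant import env
def snap(cam,fn=None):
    im=np.array(env.get_image(cam))
    if fn: cv2.imwrite('pics/'+fn,im[:,:,::-1])
    return im
def cam(c):
    k=env.calibration(c)
    return k,np.array(k['eye']),np.array(k['rotation']).reshape(3,3)
def ray(c,u,v):
    k,e,R=cam(c)
    K=np.array([[k['fx'],0,k['cx']],[0,k['fy'],k['cy']],[0,0,1.]])
    p=cv2.undistortPoints(np.array([[[u,v]]],float),K,np.array(k['dist'],float))[0,0]
    d=R@np.array([p[0],-p[1],-1]); return e,d/np.linalg.norm(d)
def onz(c,u,v,z):
    e,d=ray(c,u,v); return e+d*(z-e[2])/d[2]
def proj(c,P):
    k,e,R=cam(c)
    K=np.array([[k['fx'],0,k['cx']],[0,k['fy'],k['cy']],[0,0,1.]])
    q=(np.atleast_2d(P)-e)@R; q=q*[1,-1,-1]
    return cv2.projectPoints(q,np.zeros(3),np.zeros(3),K,np.array(k['dist'],float))[0][:,0]
def tri(c1,p1,c2,p2):
    a,d=ray(c1,*p1);b,f=ray(c2,*p2)
    A=np.stack([d,-f],1);s=np.linalg.lstsq(A,b-a,rcond=None)[0]
    p,q=a+d*s[0],b+f*s[1]; return (p+q)/2,np.linalg.norm(p-q)
E
python3 - <<'E'
from h import *
print({k:v for k,v in env.observe().items()})
for c in ('top','side'):
    snap(c,c+'0.png'); k,e,R=cam(c); print(c,e,R.tolist(),k['fx'],k['dist'])
    for n in ('empty_core','fresh_roll','scrap_tray','stand_a','used_roll','peg_tip_a','spring_a','wide_roll','brush_cup'):
        try:
            for d in env.find_in(n,c)[:4]:
                P=e+R@np.array(d['point']); print(n,round(d['confidence'],2),P.round(3),proj(c,P).round()[0])
        except Exception as x: print(n,x)
E
```

```text
pics
{'t': 0.0, 'joint_pos': array([ 1.23270883e+00,  5.28445768e-02,  1.40172135e+00,  1.51658117e-06,
        1.68859545e+00, -7.03407172e-02]), 'joint_vel': array([-9.89007885e-04, -7.59102691e-05,  5.67426170e-04,  1.24419262e-03,
        3.57117065e-04,  6.06734654e-04]), 'effort': array([ 3.15872212e-04, -3.81660962e+01, -3.60194814e+01,  4.04578941e-05,
        6.05763023e-03, -2.05137701e-05]), 'eef_pos': array([0.13879267, 0.506013  , 0.23047004]), 'tool_rot': array([-1.59804227e-04,  1.33473738e-01,  9.91052040e-01, -7.67910718e-04]), 'ft_force': array([0.769798  , 0.91914931, 0.62789881]), 'torque': array([ 0.00329945, -0.02449493,  0.04554064]), 'finger_force': 0.0, 'finger_gap': 0.0854405516648298}Traceback (most recent call last):
  File "<stdin>", line 4, in <module>
  File "h.py", line 9, in cam
    return k,np.array(k['eye']),np.array(k['rotation']).reshape(3,3)
                                ~~~~~~~~~~~~~~~~~~~~~~~~~~~~~~~^^^^^
ValueError: cannot reshape array of size 4 into shape (3,3)
```

```bash
sed -i "s/np.array(k\['rotation'\]).reshape(3,3)/quat(k['rotation'])/" h.py
cat >> h.py <<'E'
from scipy.spatial.transform import Rotation as Ro
def quat(q): return Ro.from_quat(np.roll(q,-1)).as_matrix()
def toq(R): return np.roll(Ro.from_matrix(R).as_quat(),1)
E
python3 - <<'E'
from h import *
for c in ('top','side'):
    snap(c,c+'0.png'); k,e,R=cam(c); print(c,e,R.round(3).tolist(),k['fx'],k['dist'])
    for n in ('empty_core','fresh_roll','scrap_tray','stand_a','used_roll','peg_tip_a','spring_a','wide_roll','brush_cup'):
        try:
            for d in env.find_in(n,c)[:4]:
                P=e+R@np.array(d['point']); print(n,round(d['confidence'],2),P.round(3),proj(c,P).round()[0])
        except Exception as x: print(n,x)
E
```

```text
top [0.5367956  0.03425322 1.13369194] [[0.007, 0.999, -0.051], [-1.0, 0.007, 0.004], [0.004, 0.051, 0.999]] 404.94230555872593 [0.00629507 0.         0.         0.         0.        ]
empty_core 0.57 [0.61  0.164 0.172] [214. 202.]
empty_core 0.44 [0.759 0.102 0.025] [245. 152.]
empty_core 0.43 [0.622 0.348 0.021] [155. 201.]
fresh_roll 0.81 [ 0.455 -0.25   0.02 ] [372. 264.]
scrap_tray 0.8 [0.438 0.249 0.003] [191. 268.]
scrap_tray 0.17 [0.423 0.02  0.022] [274. 275.]
stand_a 0.94 [0.622 0.156 0.008] [225. 202.]
stand_a 0.75 [ 0.611 -0.123  0.005] [325. 207.]
stand_a 0.25 [ 0.702 -0.005  0.038] [283. 172.]
used_roll 0.81 [ 0.616 -0.122  0.167] [334. 200.]
peg_tip_a 0.61 [0.632 0.16  0.148] [217. 194.]
spring_a 0.7 [ 0.458 -0.249  0.025] [372. 263.]
wide_roll 0.61 [0.427 0.016 0.023] [275. 273.]
brush_cup 0.9 [ 0.706 -0.006  0.038] [284. 171.]
side [0.2734337  0.6504409  0.89357038] [[-0.886, 0.346, -0.308], [-0.463, -0.665, 0.585], [-0.002, 0.662, 0.75]] 488.2567324443865 [-0.02138153  0.          0.          0.          0.        ]
empty_core 0.77 [0.76  0.111 0.016] [204. 237.]
empty_core 0.62 [0.622 0.351 0.021] [195. 347.]
empty_core 0.47 [0.612 0.18  0.17 ] [239. 240.]
fresh_roll 0.55 [ 0.455 -0.241  0.026] [383. 181.]
fresh_roll 0.49 [0.611 0.182 0.169] [239. 240.]
scrap_tray 0.93 [0.443 0.249 0.004] [301. 348.]
stand_a 0.95 [0.623 0.175 0.009] [241. 283.]
stand_a 0.85 [ 0.622 -0.115  0.009] [301. 196.]
stand_a 0.57 [0.613 0.18  0.172] [239. 238.]
stand_a 0.35 [0.504 0.052 0.048] [316. 251.]
used_roll 0.69 [ 0.614 -0.109  0.158] [305. 153.]
used_roll 0.31 [0.613 0.183 0.171] [238. 240.]
peg_tip_a 0.58 [0.631 0.171 0.158] [234. 236.]
peg_tip_a 0.24 [ 0.627 -0.115  0.01 ] [299. 195.]
wide_roll 0.91 [0.425 0.028 0.025] [354. 263.]
```

View pics/top0.png

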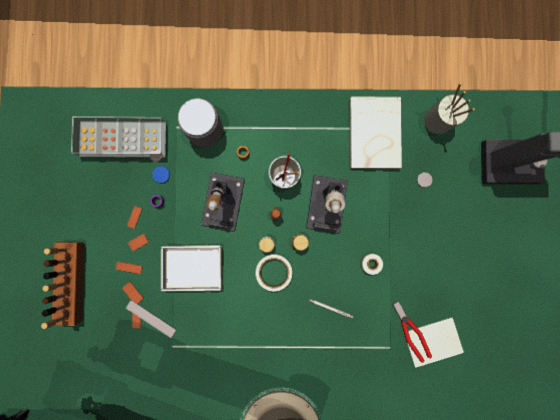

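View pics/side0.png

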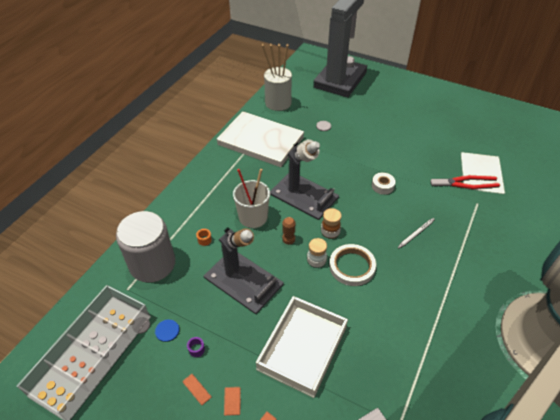

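Top view: the bare brown core sits on the left stand (214,202), while the orange ring at (243,152) and the purple ring at (157,201) lie on the bench as look-alikes. The right stand (334,203) holds the half-used roll. The fresh roll is at (372,264), the tray at (191,268) and the wide roll at (274,272). Side view: the core is at (243,238) and the left stand's plate at (243,280). Next I measure the stand's yaw and plan a wrist look.

```bash
cat >> h.py <<'E'
def pegR(yaw): # columns x,y,z of peg frame; yaw = heading of outward level direction
    h=np.array([np.cos(yaw),np.sin(yaw),0]); c,s=np.cos(np.radians(50)),np.sin(np.radians(50))
    z=c*h+s*np.array([0,0,1]); x=-s*h+c*np.array([0,0,1]); return np.stack([x,np.cross(z,x),z],1)
def toolR(yaw,flip): # tool z along -peg z, tool y level
    P=pegR(yaw); f=-1 if flip else 1
    y=P[:,1]*f; z=-P[:,2]; return np.stack([np.cross(y,z),y,z],1)
E
python3 - <<'E'
from h import *
print(np.round(env.calibration('wrist')['tool_from_camera'],3).tolist(), env.calibration('wrist')['fx'])
out=[]
for c in ('top','side'):
    snap(c); 
    for m in env.trace('stand_a',c)[:2]:
        M=m['mask'].astype(np.uint8); cn=max(cv2.findContours(M,0,2)[0],key=cv2.contourArea)
        g=np.array([onz(c,*p,0.01)[:2] for p in cn[:,0]],np.float32)
        print(c,round(m['confidence'],2),cv2.minAreaRect(g),proj(c,np.r_[g.mean(0),.01]))
im=cv2.imread('pics/top0.png')[160:245,185:265]; im2=cv2.imread('pics/side0.png')[210:320,190:295]
a=cv2.resize(im,(400,425),interpolation=2); b=cv2.resize(im2,(400,425),interpolation=2)
cv2.imwrite('pics/crop1.png',np.hstack([a,b]))
o=np.array([.62,.165]); yaw=np.radians(167)
tip=np.r_[o+.029*np.array([np.cos(yaw),np.sin(yaw)]),.183]; print('tip',tip)
for y in (160,167,175):
  for f in (0,1):
    R=toolR(np.radians(y),f)
    for d in (.14,-.03): 
        q=env.inverse_kinematics(tip+d*pegR(np.radians(y))[:,2],toq(R)); print(y,f,d,None if q is None else np.round(q,2))
E
```

```text
[[0.001, 0.953, 0.303, 0.079], [1.0, -0.0, -0.002, 0.0], [-0.002, 0.303, -0.953, -0.142], [0.0, 0.0, 0.0, 1.0]] 364.51423992877835
top 0.75 ((0.6188628673553467, -0.12606599926948547), (0.09696252644062042, 0.14861845970153809), 81.54879760742188) [[327.94670997 202.23763074]]
top 0.64 ((0.6230309009552002, 0.16155843436717987), (0.0985022708773613, 0.15435664355754852), 80.56757354736328) [[222.44609445 201.46346342]]
side 0.88 ((0.6510883569717407, 0.15696045756340027), (0.1230447068810463, 0.2248779535293579), 66.5607681274414) [[235.72124738 269.62458083]]
side 0.78 ((0.6568678617477417, -0.1492990106344223), (0.1529945284128189, 0.269778847694397), 54.964019775390625) [[301.88823215 188.98074701]]
tip [0.59174327 0.17152358 0.183     ]
160 0 0.14 [ 0.58 -0.22  1.67 -0.57  1.28 -0.59]
160 0 -0.03 [ 0.4   0.06  1.67 -0.57  0.94 -0.59]
160 1 0.14 [ 0.58 -0.22  1.67 -0.57  1.28  2.55]
160 1 -0.03 [ 0.4   0.06  1.67 -0.57  0.94  2.55]
167 0 0.14 [ 0.52 -0.3   1.74 -0.49  1.2  -0.76]
167 0 -0.03 [ 0.37  0.02  1.71 -0.49  0.87 -0.76]
167 1 0.14 [ 0.52 -0.3   1.74 -0.49  1.2   2.38]
167 1 -0.03 [ 0.37  0.02  1.71 -0.49  0.87  2.39]
175 0 0.14 [ 0.45 -0.38  1.8  -0.37  1.13 -0.98]
175 0 -0.03 [ 0.33 -0.01  1.74 -0.37  0.79 -0.98]
175 1 0.14 [ 0.45 -0.38  1.8  -0.37  1.13  2.16]
175 1 -0.03 [ 0.33 -0.01  1.74 -0.37  0.79  2.16]
```

View pics/crop1.png

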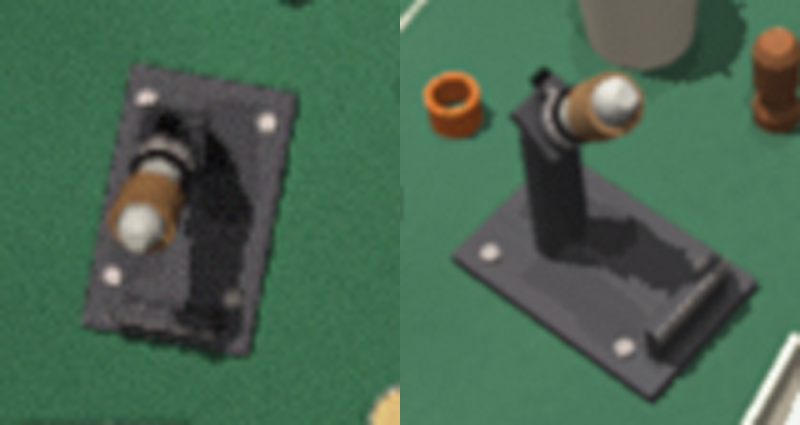

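The crop confirms it: the brown cardboard core is on the slanted peg of the left stand, nose at about (213,206) in top and (246,237) in side. The orange ring on the bench is a decoy. Next, a wrist look along the peg.

```bash
cat >> h.py <<'E'
def wcam():
    s=env.observe(); k=env.calibration('wrist'); T=np.array(k['tool_from_camera'])
    Rt=quat(s['tool_rot']); return k,np.array(s['eef_pos'])+Rt@T[:3,3],Rt@T[:3,:3]
_old=cam
def cam(c): return wcam() if c=='wrist' else _old(c)
E
python3 - <<'E'
from h import *
tip,err=tri('top',(213,205.6),'side',(246.4,236.7)); print('tip',tip,err)
yaw=np.radians(170); o=np.array([.623,.1616]); t2=np.r_[o+.029*np.array([np.cos(yaw),np.sin(yaw)]),.183]; print(t2)
t=(tip+t2)/2; A=pegR(yaw)[:,2]
env.reach(t+.1*A,toq(toolR(yaw,0))); env.hold(.3)
snap('wrist','w1.png'); k,e,R=cam('wrist'); np.savez('w1.npz',e=e,R=R)
print(proj('wrist',np.array([t,t2,t-.024*A,t-.047*A])))
for n in('empty_core','peg_tip_a','stop_range_a'):
    for d in env.find_in(n,'wrist')[:2]: P=e+R@np.array(d['point']); print(n,d['confidence'],P,proj('wrist',P))
print(env.observe()['t'],env.observe()['eef_pos']-t-.1*A)
E
```

```text
tip [0.60216483 0.1676494  0.16983181] 0.0024934968163553076
[0.59444058 0.1666358  0.183     ]
[[276.73309475 210.00152764]
 [274.99594087 215.31097258]
 [276.80405632 200.26506278]
 [276.86195763 192.32870902]]
empty_core 0.79 [0.60122137 0.16794655 0.16575406] [[278.64607735 199.43302697]]
empty_core 0.71 [0.75357122 0.11045759 0.01312538] [[255.30408318 170.28026554]]
peg_tip_a 0.86 [0.59379579 0.17297587 0.17769712] [[284.17399847 207.24409515]]
stop_range_a 0.94 [0.59658667 0.16782843 0.17277728] [[277.56236761 204.17928458]]
3.5833 [-1.32035325e-05  7.05735379e-05 -1.51353019e-05]
```

View pics/w1.png

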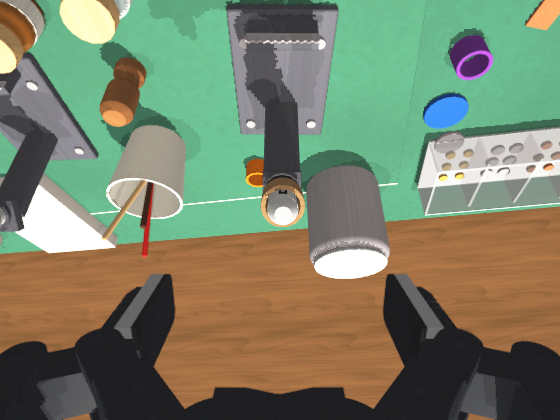

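The wrist view looks straight down the peg: the nose is at about (283,209) inside the brown core rim, and the plate runs from (232,8)/(338,8) to (240,132)/(320,132). I'll enlarge it to refine the tip and the yaw.

```bash
python3 - <<'E'
from h import *
im=cv2.imread('pics/w1.png'); 
a=cv2.resize(im[165:240,240:330],None,fx=6,fy=6,interpolation=2)
b=cv2.resize(im[0:140,220:345],None,fx=2,fy=3.2,interpolation=2)
b=cv2.resize(b,(250,450))
for i in range(0,90,10): cv2.putText(a,str(240+i),(i*6,10),0,.35,(255,255,255)); cv2.line(a,(i*6,12),(i*6,18),(255,255,255))
for i in range(0,75,10): cv2.putText(a,str(165+i),(0,i*6+4),0,.35,(255,255,255)); cv2.line(a,(22,i*6),(28,i*6),(255,255,255))
cv2.imwrite('pics/crop2.png',np.hstack([a,b]))
for p in ((282,208),(283,209),(284,210)): print(p,onz('wrist',*p,.183))
q=[onz('wrist',*p,.01)[:2] for p in((229,8),(339,8),(240,132),(320,132))]; print(q)
l=q[0]+q[1]-q[2]-q[3]; print(np.degrees(np.arctan2(l[1],l[0])),np.linalg.norm(q[0]-q[1]))
E
```

```text
(282, 208) [0.58610974 0.17265699 0.183     ]
(283, 209) [0.58745007 0.17310504 0.183     ]
(284, 210) [0.58880216 0.17355702 0.183     ]
[array([0.54083898, 0.13673029]), array([0.55673029, 0.22705549]), array([0.6841708 , 0.10791212]), array([0.70047053, 0.19975444])]
168.9388431385296 0.09171246319281441
```

View pics/crop2.png

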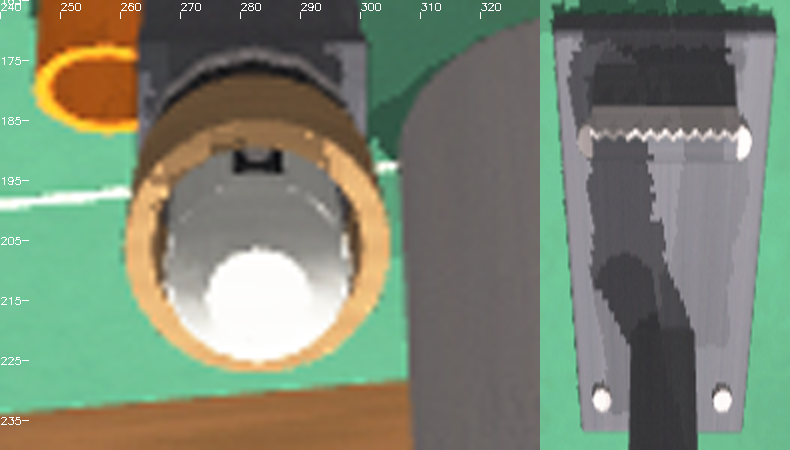

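The nose disc is at (283.3,214.3), which puts the tip at about (0.594,0.1735). That agrees with plate centre + 29 mm. Taking the core off.

```bash
cat >> h.py <<'E'
YAW=np.radians(169.5); PR=pegR(YAW); A=PR[:,2]; TQ=toq(toolR(YAW,0))
def F(n=1):
    f=[]
    for i in range(n):
        if i: env.hold(.02)
        f.append(env.observe()['ft_force'])
    return PR.T@np.mean(f,0)   # force in peg axes
E
python3 - <<'E'
from h import *
tip=onz('wrist',283.3,214.3,.183); print(tip); np.save('tip.npy',tip)
p=proj('wrist',np.array([tip-.012*A,tip-.08*A])); print('core rim exp',p)
env.reach(tip+.05*A,TQ)
f0=F(3); print('f0',f0)
env.line_to(tip-.038*A,rate=.1); print(F(2)-f0)
env.set_gripper(.045,25); 
env.set_gripper(.02,25); env.hold(.2); s=env.observe()
print('closed',s['finger_gap'],s['finger_force'],F(3)-f0,PR.T@(s['eef_pos']-tip))
env.line_to(tip-.034*A,rate=.03); print('pull',F()-f0)
env.line_to(tip-.02*A,rate=.06); print('pull',F()-f0)
env.line_to(tip+.05*A,rate=.12); env.hold(.1); s=env.observe(); print('out',s['finger_gap'],s['finger_force'],F()-f0,s['t'])
snap('wrist','w2.png')
E
```

```text
[0.59415653 0.1722069  0.183     ]
core rim exp [[282.95689412 208.88002229]
 [281.47021524 185.40617143]]
f0 [0.4593352  0.44328064 0.20435241]
[-0.20866909 -0.48691621 -0.27453316]
closed 0.030211427213412544 30.35614742897451 [-0.43095155 -2.99266491  0.61357274] [-3.48596142e-05 -2.75807299e-04 -3.80597932e-02]
pull [-1.2686498  -5.37168968  3.14759054]
pull [ 2.10491419 -1.51000144  0.45604318]
out 0.029952083453315438 30.251389138866216 [-0.10449137 -0.32841638 -0.17943704] 7.4333
```

View pics/w2.png

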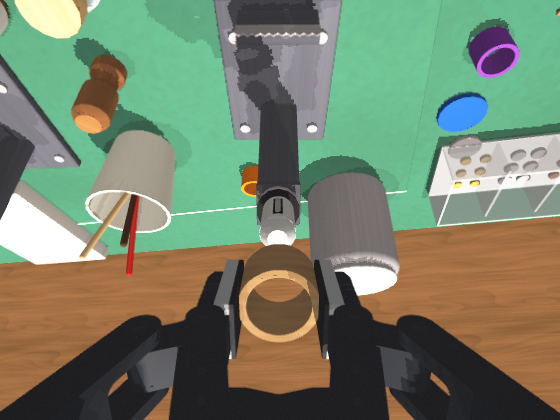

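The core came off cleanly: it's held at (279,285) and the bare peg with its spring is behind it at (278,220). Now I drop it in the tray, then look at the roll.

```bash
cat >> h.py <<'E'
def down(a=np.pi): # tool down, tool x heading a
    x=np.array([np.cos(a),np.sin(a),0]); z=np.array([0,0,-1.]); return toq(np.stack([x,np.cross(z,x),z],1))
E
python3 - <<'E'
from h import *
print('tip2',onz('wrist',277,238,.183))
T=np.array([.44,.249])
h=None
for a in (np.pi,np.pi+.5,np.pi-.5): print(a,env.inverse_kinematics(np.r_[T,.12],down(a)))
env.reach(np.r_[T,.12],down()); env.line_to(np.r_[T,.015],rate=.12); print(env.observe()['ft_force'])
env.set_gripper(.06); env.hold(.1)
env.line_to(np.r_[T,.12],rate=.2); snap('top','t2.png')
k,e,R=cam('top')
for d in env.find_in('empty_core','top')[:4]: print(d['confidence'],e+R@np.array(d['point']))
env.set_gripper(.085)
env.reach([.455,-.246,.13],down()); env.hold(.3)
im=snap('wrist','w3.png')
for d in env.trace('fresh_roll','wrist')[:2]:
    M=d['mask'].astype(np.uint8); cn=max(cv2.findContours(M,0,1)[0],key=cv2.contourArea); el=cv2.fitEllipse(cn); print(d['confidence'],M.sum(),el,onz('wrist',*el[0],.020))
k,e,R=cam('wrist')
for d in env.find_in('fresh_roll','wrist')[:2]: print(d['confidence'],e+R@np.array(d['point']))
print(env.observe()['t'],env.observe()['eef_pos'])
im1=cv2.imread('pics/w3.png'); im2=cv2.imread('pics/t2.png')[235:300,150:235]
cv2.imwrite('pics/c3.png',np.hstack([cv2.resize(im1,(500,375)),cv2.resize(im2,(300,229)) if 0 else cv2.copyMakeBorder(cv2.resize(im2,(300,229)),0,146,0,0,0)]))
E
```

```text
tip2 [0.59261543 0.17217666 0.183     ]
3.141592653589793 [ 4.41923496e-01  6.26911995e-02  1.61432445e+00 -4.44089210e-16
  1.46457700e+00 -1.12887283e+00]
3.641592653589793 [ 4.41923496e-01  6.26911995e-02  1.61432445e+00 -4.44089210e-16
  1.46457700e+00 -1.62887283e+00]
2.641592653589793 [ 4.41923496e-01  6.26911995e-02  1.61432445e+00 -4.44089210e-16
  1.46457700e+00 -6.28872830e-01]
[0.88467439 0.26894936 1.19438452]
0.46 [ 0.45515489 -0.24918354  0.02822457]
0.44 [0.46108179 0.21515713 0.00102618]
0.39 [0.62215253 0.3484132  0.0212016 ]
0.85 4236 ((276.082275390625, 201.03814697265625), (76.25250244140625, 79.06352233886719), 0.9963169097900391) [ 0.45195493 -0.24631531  0.02      ]
0.77 [ 0.45284836 -0.2452432   0.02401   ]
0.25 [ 0.5016005  -0.06370077  0.03403374]
13.1 [ 0.45508041 -0.24585527  0.12999888]
```

View pics/c3.png

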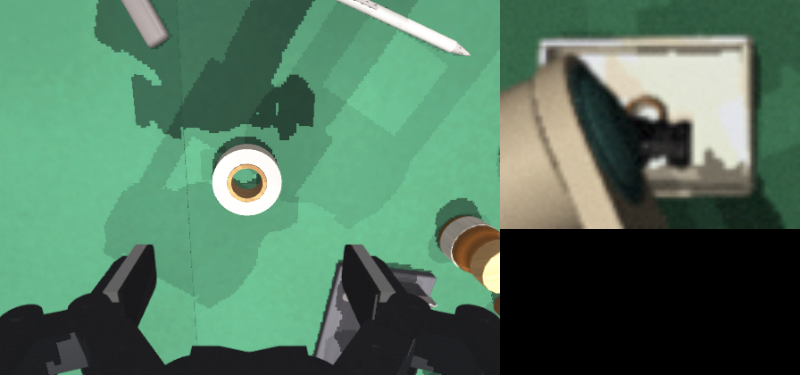

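The core stands mid-tray, at about (192,266) in top. The wrist view shows the fresh roll, white with a small brown core, at (276,203). I'll pinch it once crosswise to centre it, then grasp it.

```bash
python3 - <<'E'
from h import *
C=np.array([.4535,-.2462])
env.reach(np.r_[C,.06],down(np.pi/2) if env.inverse_kinematics(np.r_[C,.06],down(np.pi/2)) is not None else down(-np.pi/2))
print(env.observe()['joint_pos'].round(2))
env.line_to(np.r_[C,0.002],rate=.1); f0=env.observe()['ft_force']; print(f0)
env.set_gripper(.04,20); s=env.observe(); print(s['finger_gap'],s['ft_force']-f0)
env.set_gripper(.075); env.line_to(np.r_[C,.06],rate=.15)
env.reach(np.r_[C,.06],down()); print(env.observe()['joint_pos'].round(2))
env.line_to(np.r_[C,-.001],rate=.1); f0=env.observe()['ft_force']; print(f0)
env.set_gripper(.04,35); env.hold(.2); s=env.observe(); print(s['finger_gap'],s['finger_force'],s['ft_force']-f0,s['eef_pos'])
env.line_to(np.r_[C,.15],rate=.15); s=env.observe(); print(s['finger_gap'],s['finger_force'],s['t'])
snap('wrist','w4.png')
E
```

```text
[-0.57  0.16  1.64  0.    1.35 -0.57]
[-0.06617417 -1.22965919 -0.05486976]
0.054206604339570454 [-0.69999161  1.37266605  6.35679711]
[-0.57  0.16  1.64 -0.    1.34 -2.14]
[0.35396898 0.08550739 0.97401177]
0.05519731741420236 37.40415955893695 [-1.91035718  0.34624429  4.99162228] [ 4.54284774e-01 -2.46646681e-01  3.60459037e-04]
0.05550937867758537 37.09993114694953 20.3333
```

View pics/w4.png

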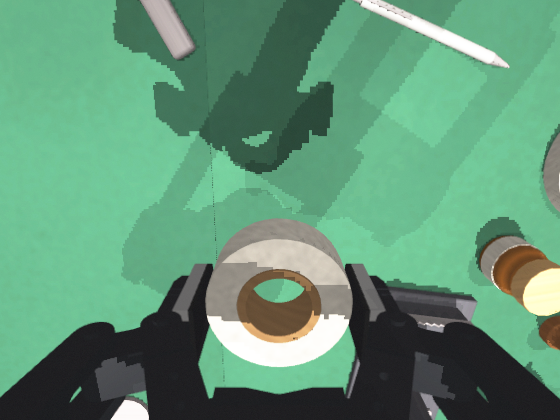

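The roll is held square: top face at (279,302), bore at (280,305). Next I carry it over and look at how it lines up with the nose.

```bash
python3 - <<'E'
from h import *
tip=np.load('tip.npy')
s=env.observe(); R=quat(s['tool_rot']); print('pred bore',proj('wrist',np.array([s['eef_pos']-R[:,2]*.024])))
env.line_to(np.r_[s['eef_pos'][:2],.27],rate=.25)
env.reach([.42,.02,.30],down())
env.reach(tip+.075*A,TQ); env.hold(.3)
snap('wrist','w5.png'); s=env.observe(); R=quat(s['tool_rot'])
print('tip pred',proj('wrist',np.array([tip])),s['finger_gap'],s['t'],F(3))
print('bore',proj('wrist',np.array([s['eef_pos']-R[:,2]*.024])))
im=cv2.imread('pics/w5.png')[150:400,180:380]; cv2.imwrite('pics/c5.png',cv2.resize(im,(480,600),interpolation=2))
E
```

```text
pred bore [[275.96593944 311.70147805]]
tip pred [[278.25171817 221.14538933]] 0.055122754022346586 23.2667 [ 0.07712774  0.24039273 -0.36513825]
bore [[276.35232016 312.09260025]]
```

View pics/c5.png

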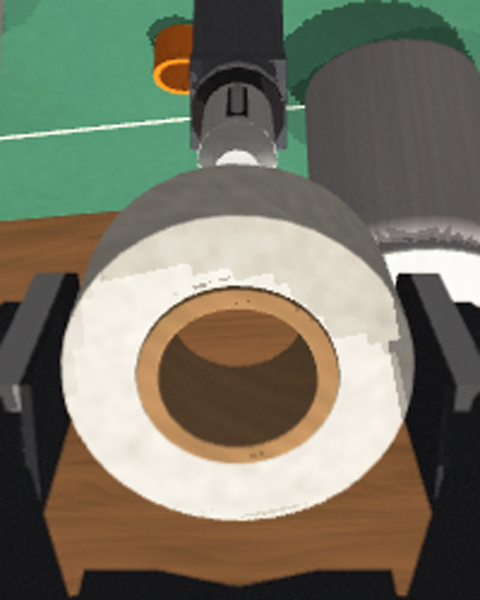

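The roll bore sits at (279,307) against a predicted (276,312). That means a camera bias of about +1 mm in tool y and +2 mm in tool x, which agrees with the earlier side force. I'll shift the aim (+2, −1.1) mm in peg x,y and ease on by feel.

```bash
cat > ins.py <<'E'
from h import *
import sys
tip=np.load('tip.npy')
def run(d,off,dend,step,rate,f0,stop,xbias=0.,lat=12,gain=.08e-3):
    # lower face at depth d below tip; ease down, centring by side force
    log=[]; off=np.array(off,float)
    while d<dend-1e-6:
        d=min(d+step,dend)
        env.line_to(tip+PR@np.r_[off,-d],rate=rate)
        f=F()-f0; log.append((d,*f)); print(round(d*1e3,1),f.round(1),(off*1e3).round(2))
        if f[2]>stop or np.abs(f[:2]).max()>lat: print('STOP'); break
        e=f[:2]-[xbias,0]; e=np.where(np.abs(e)>1,e-np.sign(e),0); off+=np.clip(gain*e,-.5e-3,.5e-3)
    return d,off,log
E
python3 - <<'E'
from ins import *
off=[.002,-.0011]
env.line_to(tip+PR@np.r_[off,.004],rate=.1); env.hold(.2); f0=F(4); np.save('f0.npy',f0); print(f0)
d,off,_=run(-.004,off,.014,.002,.03,f0,8)
s=env.observe(); print(s['t'],s['finger_gap']); np.save('st.npy',np.r_[d,off])
E
```

```text
[-0.67763493 -0.08301079 -0.20096716]
-2.0 [ 0.2  0.6 -0.2] [ 2.  -1.1]
0.0 [-0.3  0.1 -0.4] [ 2.  -1.1]
2.0 [ 0.9 -0.2 -0.3] [ 2.  -1.1]
4.0 [ 0.   1.1 -0.8] [ 2.  -1.1]
6.0 [ 0.7 -0.6  0.4] [ 2.   -1.09]
8.0 [-0.2 -0.2 -0.1] [ 2.   -1.09]
10.0 [1.3 0.3 0.1] [ 2.   -1.09]
12.0 [-0. -0.  0.] [ 2.02 -1.09]
14.0 [ 1.   0.3 -0.2] [ 2.02 -1.09]
26.6583 0.055479293313724816
```

No contact down to 14 mm, so the alignment is good. Carrying on over the spring.

```bash
python3 - <<'E'
from ins import *
d,*off=np.load('st.npy'); f0=np.load('f0.npy')
d,off,_=run(d,off,.034,.001,.03,f0,13)
s=env.observe(); print(s['t'],s['finger_gap'],PR.T@(s['eef_pos']-tip)); np.save('st.npy',np.r_[d,off])
E
```

```text
15.0 [-0.9  0.1 -0.6] [ 2.02 -1.09]
16.0 [ 0.8 -0.3 -0.1] [ 2.02 -1.09]
17.0 [0.6 0.6 0.2] [ 2.02 -1.09]
18.0 [-0.1  0.4 -0.3] [ 2.02 -1.09]
19.0 [-0.   0.1 -0.4] [ 2.02 -1.09]
20.0 [0.6 1.  0.6] [ 2.02 -1.09]
21.0 [-1.1 -0.4  0.1] [ 2.02 -1.09]
22.0 [-0.4 -0.1 -0.1] [ 2.02 -1.09]
23.0 [-2.  -0.2 -0.6] [ 2.02 -1.09]
24.0 [-2.8 -0.1  0.9] [ 1.94 -1.09]
25.0 [-3.4  0.6  2.2] [ 1.8  -1.09]
26.0 [-3.6 -0.3  2.9] [ 1.6  -1.09]
27.0 [-4.5  0.8 -2.9] [ 1.39 -1.09]
28.0 [-4.8  0.1 -2.7] [ 1.11 -1.09]
29.0 [-4.3  0.1 -2.4] [ 0.81 -1.09]
30.0 [-4.   0.8 -1.1] [ 0.54 -1.09]
31.0 [-3.6  0.6 -0.1] [ 0.31 -1.09]
32.0 [-3.   0.7  0.1] [ 0.1  -1.09]
33.0 [-1.8  1.8 -0.6] [-0.06 -1.09]
34.0 [ 0.  -0.  -0.2] [-0.12 -1.02]
31.6583 0.055191942162500965 [ 0.00030704 -0.00096054 -0.03391582]
```

```bash
python3 - <<'E'
from ins import *
d,*off=np.load('st.npy'); f0=np.load('f0.npy')
off[0]=.0003
d,off,_=run(d,off,.0375,.0007,.03,f0,11,xbias=-2,gain=.03e-3)
s=env.observe(); print(s['t'],s['finger_gap'],PR.T@(s['eef_pos']-tip)); np.save('st.npy',np.r_[d,off])
E
```

```text
34.7 [-1.7  0.6  0.7] [ 0.3  -1.02]
35.4 [-1.   0.6  1.4] [ 0.3  -1.02]
36.1 [-1.8 -0.3  2.2] [ 0.3  -1.02]
36.8 [-1.9  0.   1.2] [ 0.3  -1.02]
37.5 [-1.5  0.7  0.4] [ 0.3  -1.02]
32.9083 0.05555724110439982 [ 0.00033009 -0.00102579 -0.0375464 ]
```

```bash
python3 - <<'E'
from ins import *
d,*off=np.load('st.npy'); f0=np.load('f0.npy')
d,off,_=run(d,off,.060,.0005,.02,f0,6.5,xbias=-2,gain=.03e-3)
env.hold(.2); print('settled',F(4)-f0)
s=env.observe(); print(s['t'],s['finger_gap'],PR.T@(s['eef_pos']-tip)); np.save('st.npy',np.r_[d,off])
E
```

```text
38.0 [-1.2 -0.3  1.5] [ 0.3  -1.02]
38.5 [-1.6  0.1  0.9] [ 0.3  -1.02]
39.0 [-1.5  0.1  1.6] [ 0.3  -1.02]
39.5 [-0.6  0.3  1.7] [ 0.3  -1.02]
40.0 [-1.1 -0.   1.2] [ 0.31 -1.02]
40.5 [-1.7 -0.1  1. ] [ 0.31 -1.02]
41.0 [-1.  -0.7  1.4] [ 0.31 -1.02]
41.5 [-1.2  1.   1.1] [ 0.31 -1.02]
42.0 [-1.1  0.6  1.7] [ 0.31 -1.02]
42.5 [-0.2  0.4  0.8] [ 0.31 -1.02]
43.0 [-1.3 -0.7  0.6] [ 0.33 -1.02]
43.5 [-1.9  0.4  1. ] [ 0.33 -1.02]
44.0 [-1.6  0.9  0.9] [ 0.33 -1.02]
44.5 [-2.1  0.5  2.2] [ 0.33 -1.02]
45.0 [-1.7  0.   1.4] [ 0.33 -1.02]
45.5 [-1.1  0.3  1.5] [ 0.33 -1.02]
46.0 [-2.2  0.5  1.7] [ 0.33 -1.02]
46.5 [-1.4  0.2  1.3] [ 0.33 -1.02]
47.0 [-1.3 -0.6  0.9] [ 0.33 -1.02]
47.5 [-1.9  0.3  1. ] [ 0.33 -1.02]
48.0 [-1.1  0.9  1.8] [ 0.33 -1.02]
48.5 [-1.1  0.9  1.5] [ 0.33 -1.02]
49.0 [-1.1  0.1  1.3] [ 0.33 -1.02]
49.5 [-1.6  0.2  2. ] [ 0.33 -1.02]
50.0 [-1.2  0.5  1.3] [ 0.33 -1.02]
50.5 [-1.   0.5  0.5] [ 0.33 -1.02]
51.0 [-2.5  0.2  1.5] [ 0.33 -1.02]
51.5 [-3.3  0.6  1.3] [ 0.33 -1.02]
52.0 [-1.7  0.2  1.3] [ 0.33 -1.02]
52.5 [-2.   0.6  2. ] [ 0.33 -1.02]
53.0 [-2.2  0.5  0.7] [ 0.33 -1.02]
53.5 [-1.4  0.3  1.5] [ 0.33 -1.02]
54.0 [-3.2  0.5  4.4] [ 0.33 -1.02]
54.5 [-3.1 -0.8  5.9] [ 0.32 -1.02]
55.0 [-3.7 -2.1  9. ] [ 0.32 -1.02]
STOP
settled [-4.43221211 -1.57615283  9.27325368]
41.9083 0.055851105519908434 [ 0.00032681 -0.00098966 -0.05457274]
```

At 53.5–55 mm the axial force climbs to about 9 N, roughly 0.6 mm into the washer, so the roll is home. I let go, back off and check.

```bash
python3 - <<'E'
from ins import *
d,*off=np.load('st.npy')
env.set_gripper(.08); env.hold(.2); s=env.observe(); print(s['finger_gap'],s['finger_force'],F()-np.load('f0.npy'))
env.line_to(tip+PR@np.r_[off,.075],rate=.12); env.hold(.3)
im=snap('wrist'); a=im[:,:,::-1]; side=snap('side')[:,:,::-1]; print(env.observe()['t'])
cv2.imwrite('pics/fin.png',np.hstack([cv2.resize(a[130:290,180:380],(500,400),interpolation=2),cv2.resize(side[200:310,190:270],(290,400),interpolation=2)]))
k,e,R=cam('wrist'); T=tip+PR@np.r_[.002,-.0011,0]
print('pred upper face centre',proj('wrist',np.array([T-PR[:,2]*.0295,T])))
E
```

```text
0.08047563151240175 0.0 [-0.18154771  0.33673846  0.2249128 ]
44.1083
pred upper face centre [[277.17074179 210.44810822]
 [277.09631802 224.85922612]]
```

View pics/fin.png

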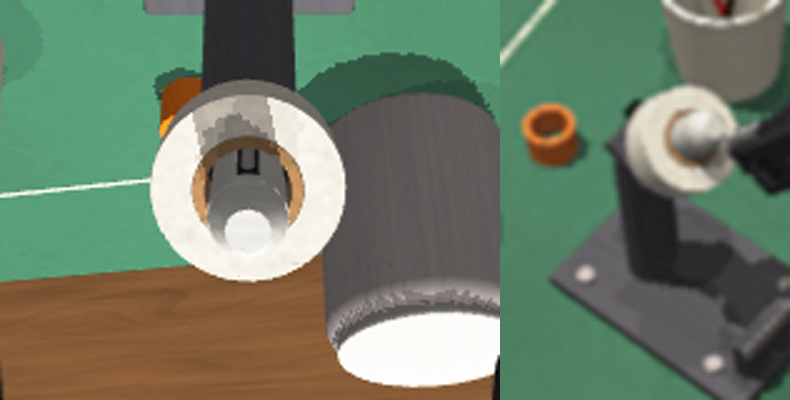

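The roll sits on the peg with its face at about (279,205) and the nose at (279,222). A release kick-back would be too small to see, so I'll check by feel: a light regrip and a gentle press.

```bash
python3 - <<'E'
from ins import *
off=[.0,-.00102]; d=.0535
env.hold(.1); f0=F(4)
env.line_to(tip+PR@np.r_[off,-d],rate=.12); env.hold(.1); print(F(2)-f0)
env.set_gripper(.045,25); env.hold(.15); print('grip',F(3)-f0,env.observe()['finger_gap'])
d,off,_=run(d,off,.0565,.0003,.02,f0,9.5,gain=0)
print('end',F(3)-f0,PR.T@(env.observe()['eef_pos']-tip))
env.set_gripper(.08); env.hold(.2); env.line_to(tip+PR@np.r_[off,.075],rate=.12); print(env.observe()['t'])
E
```

```text
[ 0.35811882 -0.6326609   0.22691892]
grip [-0.87059016 -0.6577234   5.55707421] 0.055623584413648376
53.8 [-1.1 -1.3  8. ] [ 0.   -1.02]
54.1 [-2.  -2.2 10.8] [ 0.   -1.02]
STOP
end [-1.93281375 -1.7639684  10.40430866] [ 0.00029641 -0.00088577 -0.05356379]
48.4417
```

Resistance starts at once, at about 9 N/mm, which fits the washer and arm in series. The roll is home, so I hand in.

```bash
python3 -c "
from h import *
snap('side'); k,e,R=cam('side')
print([(d['confidence'],(e+R@np.array(d['point'])).round(3)) for d in env.find_in('empty_core','side')[:4]])
print(env.finish_job())"
```

```text
[(0.71, array([0.62 , 0.35 , 0.022])), (0.65, array([0.757, 0.114, 0.015])), (0.3, array([ 0.61 , -0.111,  0.158]))]
the job is handed in; nothing more can be done
None
```

I handed the job in at about 48 s of the 72 s limit: the fresh roll is on the peg, home against the washer by feel (about 10 N peak) and let go. The spent core was seen standing mid-tray after the drop, but the last network check didn't report it there, and no verdict came back.

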